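# Unlatch and slide off the filter lid

## Robot

A 6-joint arm with a two-finger parallel gripper is mounted at the origin on the work surface. World frame = base frame: x ahead of the robot, y to its left, z up, the work surface at z = 0. Lengths are in m, angles in rad, forces in N, time in s.
With the tool pointing down it reaches from about 0.275 to 0.975 m from the base axis. Payload 8.4 kg.
Tool frame: the origin (TCP) lies where the fingers leave the gripper's body, on its centre line; the fingertips stand 88 mm ahead of it and the grasp point (between the pads) lies 69 mm ahead of it; z points along the fingers, y is the line along which they close (so a half turn about z gives the same grasp; the last joint's range is limited). The gripper opens to 92 mm and grips with 3 to 60 N. Pads are 20 mm wide; open, the fingers measure 128 mm over their backs; the gripper's body (75 mm by 189 mm) begins 69 mm behind the grasp point.
Start: joints at [1.202, 0.353, 1.633, -0, 1.155, -0.002], TCP at [0.224, 0.583, 0.303] pointing down, gripper open.
Joint ranges: [-2.63, 2.63], [-0.92, 2.1], [0.06, 2.66], [-1.3, 4.44], [0, 2.69], [-3.02, 3.02]. Speed limits (rad/s): [2.22, 2.22, 2.79, 3.14, 3.14, 3.14].

## Interface

Orientations are given as a 3x3 rotation matrix whose columns are the frame's x, y, z axes.
In Python, from station import arm, imaging gives the robot as it stands.
- The arm moves only by the shell command python3 -m inch 'ROWS' [FORCE]. ROWS is JSON, a list of rows, each an object of numbers: "gripper": the opening, from 0 (shut) to 1 (fully open); "x", "y", "z": the shift along the tool's x, y, z in mm; "rx", "ry", "rz": the turn, a rotation vector about the tool's x, y, z in degrees. In form: [{"gripper": .., "x": .., "y": .., "z": .., "rx": .., "ry": .., "rz": ..}, ...]. A call has 1 to 8 rows; each row is the pose to reach, as a shift and turn from the pose commanded when the call began, along the tool's axes at that moment; what a row does not reach only later rows make up. A row lasts 1/8 s, in which the tool goes at most 62.5 mm and 10.7 degrees, less where a joint would pass 70% of its speed; a pose out of reach is approached as far as the arm can. A call with a gripper value outside its range is refused whole. The fingers move at their own pace and stop on an object; FORCE is the grip in N (left out, the last holds). Time passes only in rows, so rows that repeat a pose let the fingers close. It gives the time, the measured TCP pose, the force, the opening and the grip force at its end, in the units of the state.
- arm.state(): the state, without advancing time (a new reading comes with each control period).
- imaging.capture(name): name is "scene" or "top" or "wrist"; returns a dict with "frame" (480x640x3 uint8, red, green, blue), "vfov" (degrees; the focal length in pixels is half the picture's height over the tangent of half this angle, whatever the lens; pixels are square), "cx", "cy" (the principal point, pixels), "R" (3x3) and "t" (3): a world point X has camera coordinates R X + t. Camera axes: x right, y down, z forward; pixel columns grow to the right and rows downward; lengths in m; the calibration is good to about 2 mm. A picture is of the moment at which its call begins. There is no depth.
- arm.job_done(): hands the job in; it is judged then, once.
The state is a dict: "clock": time; "q": joint angles; "qd": joint speeds; "effort": joint torques, N m; "ee_pos": TCP position; "tool_rot": TCP orientation; "ft_force": force on the tool from outside, world axes, zero at the start; "wrist_torque": the same for the moment, N m; "grip_width": finger opening in m; "grasp_force": force on a finger pad.
Only numpy, scipy, OpenCV 4.12 (cv2) and the standard library are available. Lean on these libraries where they do the work, as an engineer would, in place of code of your own. Each camera call takes 0.05 s, during which the arm holds its last target. There are 200 camera calls.

## Task

Open the filter of the bench dust collector: press the orange snap tab all the way in, then push the blue lid along its rails onto the parking deck until the filter opening is wholly uncovered. Leave the lid lying flat between the rails; push it only, do not grip or lift it, and leave everything else on the bench where it stands.

Things in the scene. Friction and masses are not known exactly. Their poses are not given: they have to be found in the camera images.
- collector: grey dust collector, a fixed upright box 118 mm wide (its x), 300 mm long (its y) and 70 mm tall, turned up to about 0.6 rad. Origin: centre of its underside. The lid slides along its +y axis on the flat top, 70 mm above the bench, between two rails 6 mm high with inner faces at x = -53 and 53 mm. There is no wall at the end y = -150 mm, so the lid's near face is free
- lid: blue filter lid with white ribs, a loose slab 100 x 100 mm, 22 mm tall, 0.15 to 0.31 kg, slides with 1 to 3 N. Origin: centre of its underside, at the start at x 0, y -80, z 70 mm of the collector, axes parallel: upright near face at y -130 mm, far face at y -30 mm. It stands on two 4 mm runners along its sides and so passes over the pressed tab; the standing tab blocks it
- snap_tab (a joint): how far the orange snap tab is pressed straight down, in m: 0 standing 12 mm proud of the deck (as at the start), 0.012 fully in, flush with the deck. About 4 N moves it; it stays where it is left and does not spring back. It blocks the lid until pressed about 0.009
- tab_top (a point): centre of the top face of the orange snap tab, a plate 36 mm (collector x) by 38 mm (collector y). At the start this point is at x 0, y -8, z 82 mm of the collector; the tab starts 3 mm beyond the lid's far face and its top is 10 mm below the lid's top
- opening_center (a point): centre of the filter opening in the collector's top, under the lid at the start, at x 0, y -80, z 70 mm of the collector. The opening is 80 x 80 mm: x -40 to 40 mm, y -120 to -40 mm
- deck_center (a point): point on the plain flat parking deck, at x 0, y 60, z 70 mm of the collector. The deck runs from the opening (y -40 mm) to a dark end stop bar 14 mm high at y 125 mm, with a yellow line before it. With the lid against the stop the lid's origin is at y 75 mm
- jar: small jar with steel screw cap, 48 mm diameter, 60 mm tall; loose bystander, to be left alone. Origin: on its underside, near the middle
- setting_box: small black open square box, 55 x 55 x 20 mm; loose bystander, to be left alone. Origin: on its underside, near the middle
- bur_block: round brass block, 52 mm diameter, 36 mm tall; loose bystander, to be left alone. Origin: on its underside, near the middle
- hammer: small hammer lying flat, 200 mm long; loose bystander, to be left alone
- driver: screwdriver lying flat, 160 mm long; loose bystander, to be left alone
- bench_brush: bench brush lying flat, 170 mm long; loose bystander, to be left alone
- cup: blue ceramic cup, 68 mm across, 75 mm tall; loose bystander, to be left alone. Origin: on its underside, near the middle
Things that resemble listed ones, but are neither listed nor needed, are in the scene too. Of the things that look like the lid, the middle-sized one is meant.

How it is judged:
By the outcome, as a careful person would: the job done as asked, in the order asked, and still so for the second after the job is handed in, with the robot touching nothing.
It also fails if it takes over 42 s, if anything falls off the work surface, if the arm or the gripper's body presses on something with over 40 N, if the wrist force passes 120 N, or if a joint passes its speed limit or range.

## Working session

There is one attempt and no reset: what is moved stays moved. The work goes in short steps, Python scripts to look and compute and a shell command to move; the robot and the scene stay as the last step left them, time stands still between calls to the robot, and variables do not carry over. Pictures are saved under pics/ and viewed, at most 10 in all, crops included, and the job is handed in when it is done.

```bash
mkdir -p pics; ls; python3 - <<'E'
from station import arm, imaging
import cv2,pickle
for n in ("scene","top"):
    c=imaging.capture(n); pickle.dump(c,open(f"pics/{n}0.pkl","wb"))
    cv2.imwrite(f"pics/{n}0.png",c["frame"][:,:,::-1]); print(n,c["vfov"],c["cx"],c["cy"],c["R"],c["t"])
s=arm.state();print(s["clock"],s["ee_pos"],s["tool_rot"])
E
```

```text
pics
scene 42.56432816587788 324.08891623041103 249.95316826541963 [[-0.46027844  0.88777288 -0.00175346]
 [ 0.59704468  0.30808333 -0.74069043]
 [-0.65702466 -0.34197073 -0.67184419]] [ 0.20974009 -0.2407622   2.08540143]
top 49.38414819377512 314.2719506544706 235.4552453435504 [[-0.00771355 -0.99991205  0.0107883 ]
 [-0.98375688  0.00565316 -0.17941695]
 [ 0.17934018 -0.01199701 -0.98371397]] [-0.00978731  0.50467806  1.07170568]
0.1 [0.22402718 0.58313685 0.30206234] [[-9.33491384e-01  3.58599598e-01 -4.04982932e-04]
 [ 3.58599827e-01  9.33490741e-01 -1.09560982e-03]
 [-1.48374253e-05 -1.16796914e-03 -9.99999318e-01]]
```

View pics/scene0.png

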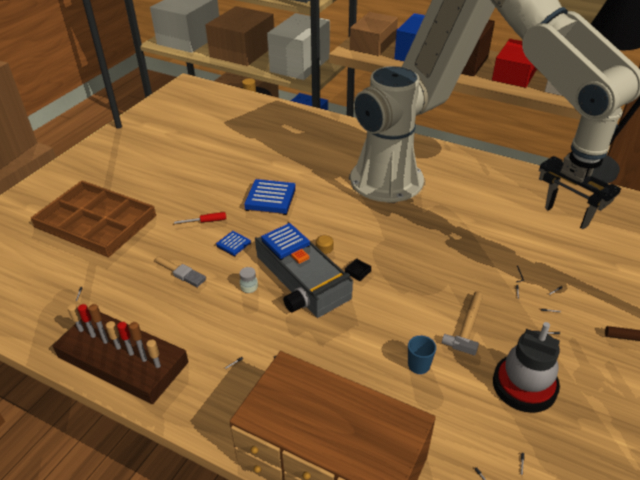

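View pics/top0.png

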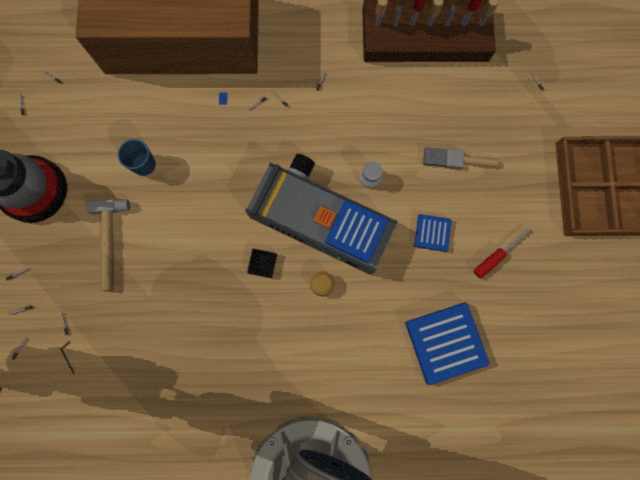

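The scene view shows the collector at about (302,268). The lid on it is at (285,238), and a smaller and a larger blue decoy lie loose on the bench. In the top view the tab is at (326,216), the lid at (358,233) and the stop at the upper left (262,195). I'll enlarge both views.

```bash
python3 - <<'E'
import cv2,numpy as np
a=cv2.imread("pics/top0.png")[155:280,240:405]; b=cv2.imread("pics/scene0.png")[218:318,245:360]
a=cv2.resize(a,None,fx=4.8,fy=4.8,interpolation=cv2.INTER_CUBIC); b=cv2.resize(b,None,fx=6,fy=6,interpolation=cv2.INTER_CUBIC)
cv2.imwrite("pics/a.png",a); cv2.imwrite("pics/b.png",b); print(a.shape,b.shape)
E
```

```text
(600, 792, 3) (600, 690, 3)
```

View pics/a.png

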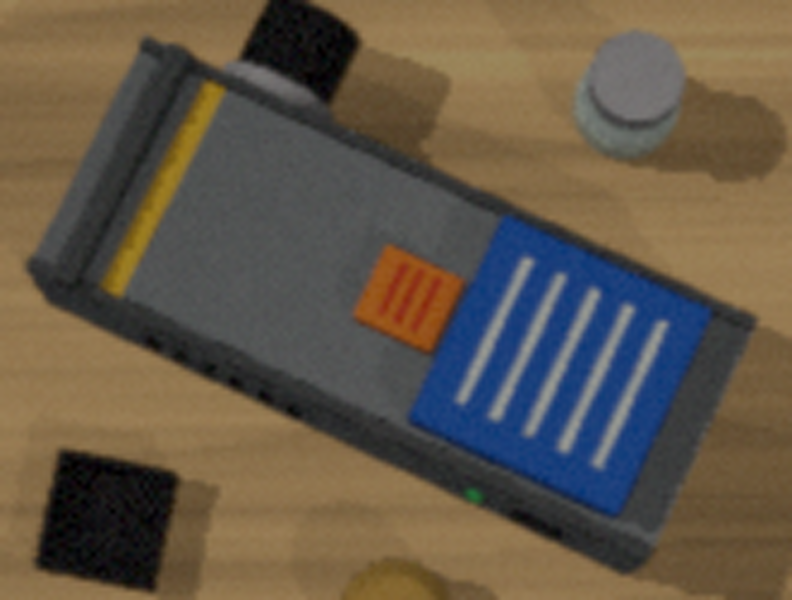

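View pics/b.png

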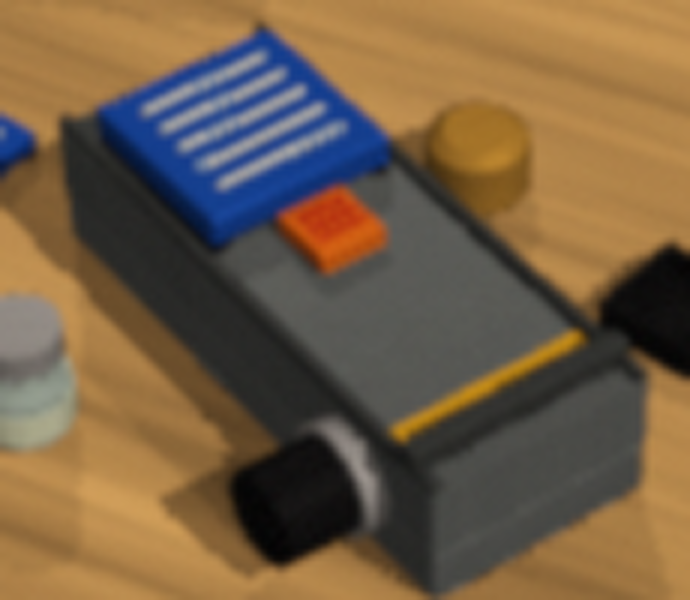

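The crops show the lid's top corners and the tab's far edge clearly in both views. I'll fit x, y, z and yaw to them.

```bash
cat > h.py <<'E'
import numpy as np, pickle
def proj(c,X):
    p=np.atleast_2d(X)@np.array(c["R"]).T+c["t"]; f=240/np.tan(np.radians(c["vfov"]/2))
    return p[:,:2]/p[:,2:]*f+[c["cx"],c["cy"]]
def world(p,P):
    x,y,z,a=p; P=np.atleast_2d(P); c,s=np.cos(a),np.sin(a)
    return np.c_[x+c*P[:,0]-s*P[:,1], y+s*P[:,0]+c*P[:,1], z+P[:,2]]
E
python3 - <<'E'
from h import *
from scipy.optimize import least_squares
T=pickle.load(open("pics/top0.pkl","rb"));S=pickle.load(open("pics/scene0.pkl","rb"))
M=np.array([[50,-30,92],[50,-130,92],[-50,-130,92],[-50,-30,92],[18,11,82],[-18,11,82]])/1e3
t=np.array([[505,215],[711,311],[622,515],[412,420],[388,245],[355,312]])/4.8+[240,155]-.4
s=np.array([[217,235],[102,112],[263,30],[388,150],[327,265],[387,230]])/6+[245,218]-.4
r=lambda p:np.r_[proj(T,world(p,M))-t,proj(S,world(p,M))-s].ravel()
o=least_squares(r,[.5,0,0,-.4],loss="soft_l1");p=o.x
print(p,np.round(r(p).reshape(-1,2),1)); np.save("p.npy",p)
for n,P in dict(tab=[0,-8,82],near=[0,-130,81],start=[0,-170,81],end=[0,25,81]).items(): print(n,world(p,np.array(P)/1e3))
E
```

```text
[ 0.541642   -0.02760031 -0.00769974 -0.44249251] [[-0.5 -0. ]
 [ 0.3 -0.2]
 [-0.5  0.5]
 [-1.1 -0. ]
 [-0.4  0.3]
 [-0.8  1.5]
 [-1.5 -0.9]
 [-2.3  0.4]
 [ 0.   0.3]
 [-0.4 -1.5]
 [-1.5  0.1]
 [-0.8  0.4]]
tab [[ 0.53821646 -0.03482981  0.07430026]]
near [[ 0.48597688 -0.14507965  0.07330026]]
start [[ 0.46884915 -0.18122714  0.07330026]]
end [[ 0.55234683 -0.00500813  0.07330026]]
```

```bash
python3 -m inch '[{"gripper":0,"x":-20,"y":-18,"rz":4},{"gripper":0,"x":-60,"y":-54,"rz":11},{"gripper":0,"x":-100,"y":-90,"rz":18},{"gripper":0,"x":-140,"y":-126,"rz":25},{"gripper":0,"x":-180,"y":-162,"rz":33},{"gripper":0,"x":-220,"y":-198,"rz":41},{"gripper":0,"x":-260,"y":-234,"rz":49},{"gripper":0,"x":-300,"y":-270,"rz":57}]' 10
cat > go.py <<'E'
# shift in tool axes (mm) and turn (deg) to bring the fingertip to a collector point (mm)
import sys
from h import *
from station import arm
s=arm.state(); R=np.array(s["tool_rot"]); p=np.load("p.npy")
w=world(p,np.array(eval(sys.argv[1]))/1e3)[0]
yaw=p[3]+np.pi; c,d=np.cos(yaw),np.sin(yaw)
Rt=np.array([[d,c,0],[-c,d,0],[0,0,-1]])
from scipy.spatial.transform import Rotation as Ro
tip=np.array(s["ee_pos"])+R[:,2]*.088; tgt=w
print("shift",np.round(R.T@(w-np.array([0,0,-.088])-s["ee_pos"])*1e3,1),"turn",np.round(Ro.from_matrix(R.T@Rt).as_rotvec(degrees=True),1),"clock",s["clock"],"F",np.round(s["ft_force"],1),"tip",np.round(tip,4),"w",s["grip_width"])
E
python3 go.py '[0,-8,215]'
```

```text
invalid input
Traceback (most recent call last):
  File "go.py", line 11, in <module>
    print("shift",np.round(R.T@(w-np.array([0,0,-.088])-s["ee_pos"])*1e3,1),"turn",np.round(Ro.from_matrix(R.T@Rt).as_rotvec(degrees=True),1),"clock",s["clock"],"F",np.round(s["ft_force"],1),"tip",np.round(tip,4),"w",s["grip_width"])
                                                                                            ~~~~~~~~~~~~~~^^^^^^^^
  File "scipy/spatial/transform/_rotation.pyx", line 1143, in scipy.spatial.transform._rotation.Rotation.from_matrix
ValueError: Non-positive determinant (left-handed or null coordinate frame) in rotation matrix 0: [[-7.56526354e-02  9.97134233e-01  1.48374253e-05]
 [ 9.97133554e-01  7.56525665e-02  1.16796914e-03]
 [-1.16349952e-03 -1.03154838e-04  9.99999318e-01]].
```

```bash
sed -i 's/\[d,c,0\],\[-c,d,0\]/[-d,c,0],[c,d,0]/' go.py
python3 -m inch '[{"gripper":0,"x":-20,"y":-18,"z":0,"rx":0,"ry":0,"rz":4},{"gripper":0,"x":-60,"y":-54,"z":0,"rx":0,"ry":0,"rz":11},{"gripper":0,"x":-100,"y":-90,"z":0,"rx":0,"ry":0,"rz":18},{"gripper":0,"x":-140,"y":-126,"z":0,"rx":0,"ry":0,"rz":25},{"gripper":0,"x":-180,"y":-162,"z":0,"rx":0,"ry":0,"rz":33},{"gripper":0,"x":-220,"y":-198,"z":0,"rx":0,"ry":0,"rz":41},{"gripper":0,"x":-260,"y":-234,"z":0,"rx":0,"ry":0,"rz":49},{"gripper":0,"x":-300,"y":-270,"z":0,"rx":0,"ry":0,"rz":57}]' 10
python3 go.py '[0,-8,215]'
```

```text
clock: 1.1
ee_pos: [0.4078, 0.2221, 0.3026]
tool_rot: [[-0.203, 0.979, 0.0], [0.979, 0.203, -0.0], [-0.0, 0.0, -1.0]]
ft_force: [1.7, 0.2, 0.0]
grip_width: 0.0137
grasp_force: 0.0
shift [-278.1   75.5    7.3] turn [   0.     0.  -142.9] clock 1.1 F [1.7 0.2 0. ] tip [0.4078 0.2221 0.2146] w 0.013688152477643392
```

```bash
sed -i 's/p\[3\]+np.pi/p[3]/' go.py
python3 -m inch '[{"gripper":0,"x":-40,"y":11,"z":0,"rx":0,"ry":0,"rz":5},{"gripper":0,"x":-80,"y":22,"z":0,"rx":0,"ry":0,"rz":11},{"gripper":0,"x":-120,"y":33,"z":0,"rx":0,"ry":0,"rz":17},{"gripper":0,"x":-160,"y":44,"z":0,"rx":0,"ry":0,"rz":23},{"gripper":0,"x":-200,"y":55,"z":0,"rx":0,"ry":0,"rz":29},{"gripper":0,"x":-240,"y":66,"z":0,"rx":0,"ry":0,"rz":34},{"gripper":0,"x":-278,"y":75,"z":0,"rx":0,"ry":0,"rz":37},{"gripper":0,"x":-278,"y":75,"z":0,"rx":0,"ry":0,"rz":37}]'
python3 go.py '[0,-8,215]'; python3 - <<'E'
from station import imaging
import cv2,pickle
c=imaging.capture("wrist"); pickle.dump(c,open("pics/w1.pkl","wb")); cv2.imwrite("pics/w1.png",c["frame"][:,:,::-1])
from h import *
p=np.load("p.npy"); 
for P in ([50,-30,92],[50,-130,92],[-50,-130,92],[-50,-30,92],[18,11,82],[-18,11,82],[-59,150,70],[59,150,70]): print(P,proj(c,world(p,np.array(P)/1e3)).round(1))
E
```

```text
clock: 2.1
ee_pos: [0.5391, -0.0345, 0.3023]
tool_rot: [[0.426, 0.905, -0.0], [0.905, -0.426, -0.0], [-0.0, -0.0, -1.0]]
ft_force: [-0.0, -0.3, 0.4]
grip_width: 0.0001
grasp_force: 0.0
shift [-0.7 -0.6  7. ] turn [-0.   0.   0.2] clock 2.1 F [-0.  -0.3  0.4] tip [ 0.5391 -0.0345  0.2143] w 0.00011687575196603421
[50, -30, 92] [[375.6 263.3]]
[50, -130, 92] [[371.3 363.8]]
[-50, -130, 92] [[266.2 363.7]]
[-50, -30, 92] [[262.1 263.1]]
[18, 11, 82] [[339.4 215.3]]
[-18, 11, 82] [[298.5 215.2]]
[-59, 150, 70] [[246.7  43.8]]
[59, 150, 70] [[391.6  44.1]]
```

View pics/w1.png

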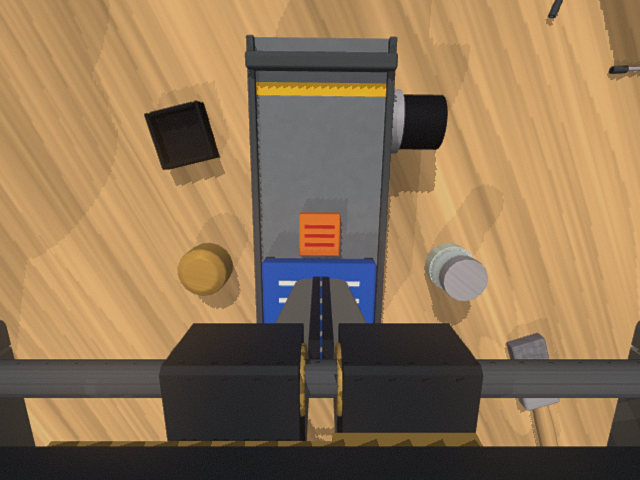

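The wrist view shows the tab's far corners at (300,213) and (340,213), the lid's far corners at (263,260) and (376,260), and the rail ends at (247,37) and (397,37). That is within about 2–3 px of prediction, so I'll refit with all three views.

```bash
python3 - <<'E'
from h import *
from scipy.optimize import least_squares
T,S,W=[pickle.load(open(f"pics/{n}.pkl","rb")) for n in("top0","scene0","w1")]
M=np.array([[50,-30,92],[50,-130,92],[-50,-130,92],[-50,-30,92],[18,11,82],[-18,11,82]])/1e3
t=np.array([[505,215],[711,311],[622,515],[412,420],[388,245],[355,312]])/4.8+[240,155]-.4
s=np.array([[217,235],[102,112],[263,30],[388,150],[327,265],[387,230]])/6+[245,218]-.4
Mw=np.array([[50,-30,92],[-50,-30,92],[18,11,82],[-18,11,82],[59,150,76],[-59,150,76]])/1e3
w=np.array([[376,260],[263,260],[340.5,213],[300,213],[397,37],[247,37]])
r=lambda p:np.r_[proj(T,world(p,M))-t,proj(S,world(p,M))-s,proj(W,world(p,Mw))-w].ravel()
p=least_squares(r,[.5,0,0,-.4],loss="soft_l1").x
print(p,np.round(r(p).reshape(-1,2)[-6:],1)); np.save("p.npy",p)
E
python3 go.py '[0,-6,110]'
```

```text
[ 0.54348895 -0.02576962 -0.0064591  -0.45007155] [[ 0.7  1.5]
 [-0.5  0.5]
 [ 0.1 -0. ]
 [-0.5 -0.4]
 [-1.   1.6]
 [ 0.3  0. ]]
shift [  3.    1.5 110.7] turn [-0.1  0.   0.7] clock 2.15 F [ 0.1  0.9 -0. ] tip [ 0.5383 -0.0333  0.2142] w 0.00046963903977840653
```

```bash
python3 -m inch '[{"gripper":0,"x":3,"y":1.5,"z":30,"rx":0,"ry":0,"rz":0.7},{"gripper":0,"x":3,"y":1.5,"z":70,"rx":0,"ry":0,"rz":0.7},{"gripper":0,"x":3,"y":1.5,"z":105,"rx":0,"ry":0,"rz":0.7},{"gripper":0,"x":3,"y":1.5,"z":118,"rx":0,"ry":0,"rz":0.7},{"gripper":0,"x":3,"y":1.5,"z":121,"rx":0,"ry":0,"rz":0.7},{"gripper":0,"x":3,"y":1.5,"z":121,"rx":0,"ry":0,"rz":0.7}]'
python3 -m inch '[{"gripper":0,"x":0,"y":0,"z":4,"rx":0,"ry":0,"rz":0},{"gripper":0,"x":0,"y":0,"z":8,"rx":0,"ry":0,"rz":0},{"gripper":0,"x":0,"y":0,"z":12,"rx":0,"ry":0,"rz":0},{"gripper":0,"x":0,"y":0,"z":14,"rx":0,"ry":0,"rz":0},{"gripper":0,"x":0,"y":0,"z":14,"rx":0,"ry":0,"rz":0}]'; python3 go.py '[0,-6,70]'
```

```text
clock: 2.9
ee_pos: [0.5416, -0.0302, 0.1827]
tool_rot: [[0.434, 0.901, 0.001], [0.901, -0.434, -0.0], [0.001, 0.001, -1.0]]
ft_force: [0.8, 1.1, -0.6]
grip_width: 0.0002
grasp_force: 0.0
clock: 3.52
ee_pos: [0.541, -0.0305, 0.1675]
tool_rot: [[0.434, 0.901, -0.0], [0.901, -0.434, 0.0], [-0.0, -0.0, -1.0]]
ft_force: [-0.8, -0.5, -0.4]
grip_width: 0.0004
grasp_force: 0.0
shift [-0.7  0.2 16. ] turn [-0.   0.   0.1] clock 3.525 F [-0.8 -0.5 -0.4] tip [ 0.541  -0.0305  0.0795] w 0.00035191095565085704
```

```bash
for i in 1 2; do python3 -m inch '[{"gripper":0,"x":0,"y":0,"z":1.5,"rx":0,"ry":0,"rz":0},{"gripper":0,"x":0,"y":0,"z":3,"rx":0,"ry":0,"rz":0},{"gripper":0,"x":0,"y":0,"z":3,"rx":0,"ry":0,"rz":0}]' | egrep 'ee_pos|ft'; done; python3 go.py '[0,-6,70]'
```

```text
ee_pos: [0.541, -0.0305, 0.1645]
ft_force: [0.3, 0.7, 1.2]
ee_pos: [0.541, -0.0305, 0.1615]
ft_force: [-1.2, -1.3, 1.0]
shift [-0.7  0.1  9.9] turn [-0.   0.   0.1] clock 4.275 F [-1.2 -1.3  1. ] tip [ 0.541  -0.0305  0.0735] w 0.00042728365010841955
```

```bash
for i in 1 2; do python3 -m inch '[{"gripper":0,"x":0,"y":0,"z":1.5,"rx":0,"ry":0,"rz":0},{"gripper":0,"x":0,"y":0,"z":3,"rx":0,"ry":0,"rz":0}]' | egrep 'ee_pos|ft'; done; python3 go.py '[0,-6,70]'; python3 - <<'E'
from station import imaging
import cv2
c=imaging.capture("wrist")["frame"][140:400,180:460,::-1]
d=imaging.capture("scene")["frame"][190:320,230:370,::-1]
r=lambda i:cv2.resize(i,(390,int(390*i.shape[0]/i.shape[1])),interpolation=cv2.INTER_CUBIC)
c,d=r(c),r(d); h=min(len(c),len(d)); cv2.imwrite("pics/w2.png",cv2.hconcat([c[:h],d[:h]]))
E
```

```text
ee_pos: [0.541, -0.0305, 0.1586]
ft_force: [-1.0, -0.8, 4.2]
ee_pos: [0.5411, -0.0305, 0.1583]
ft_force: [-17.5, 0.0, 53.6]
shift [-0.7  0.1  6.8] turn [-0.   0.   0.1] clock 4.775 F [-17.5   0.   53.6] tip [ 0.5411 -0.0305  0.0703] w 0.0004517072954639446
```

View pics/w2.png

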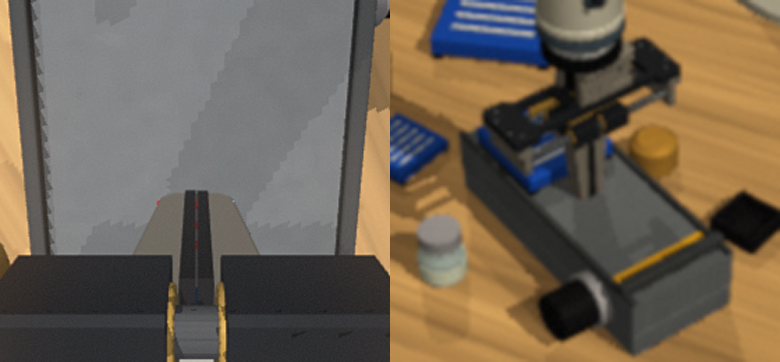

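The tab bottomed out hard with the fingertip at z = 70.3 mm, and no orange stands proud in the picture, so the deck really is at 70 mm. Next I'll retract and go behind the lid.

```bash
python3 -m inch '[{"gripper":0,"x":0,"y":0,"z":-12,"rx":0,"ry":0,"rz":0},{"gripper":0,"x":0,"y":0,"z":-40,"rx":0,"ry":0,"rz":0},{"gripper":0,"x":0,"y":0,"z":-70,"rx":0,"ry":0,"rz":0},{"gripper":0.4,"x":-40,"y":0,"z":-70,"rx":0,"ry":0,"rz":0},{"gripper":0.4,"x":-85,"y":0,"z":-70,"rx":0,"ry":0,"rz":0},{"gripper":0.4,"x":-130,"y":0,"z":-70,"rx":0,"ry":0,"rz":0},{"gripper":0.4,"x":-162,"y":0,"z":-70,"rx":0,"ry":0,"rz":0},{"gripper":0.4,"x":-162,"y":0,"z":-70,"rx":0,"ry":0,"rz":0}]'
python3 - <<'E'
from h import *
from scipy.optimize import least_squares
from station import imaging
import cv2
T,S,W=[pickle.load(open(f"pics/{n}.pkl","rb")) for n in("top0","scene0","w1")]
Mw=np.array([[50,-30,92],[-50,-30,92],[18,11,82],[-18,11,82],[59,150,76],[-59,150,76]])/1e3
M=np.array([[50,-30,92],[50,-130,92],[-50,-130,92],[-50,-30,92],[18,11,82],[-18,11,82]])/1e3
t=np.array([[505,215],[711,311],[622,515],[412,420],[388,245],[355,312]])/4.8+[240,155]-.4
w=np.array([[376,260],[263,260],[340.5,213],[300,213],[397,37],[247,37]])
for cs in ("w","tw"):
  f=lambda q:(lambda p:np.r_[proj(W,world(p,Mw))-w,(proj(T,world(p,M))-t)*("t" in cs)].ravel())([q[0],q[1],0,q[2]])
  q=least_squares(f,[.5,0,-.4],loss="soft_l1").x; print(q)
np.save("p.npy",[q[0],q[1],0,q[2]])
c=imaging.capture("wrist"); cv2.imwrite("pics/w3.png",c["frame"][:,:,::-1])
E
python3 go.py '[0,-155,78]'
```

```text
clock: 5.88
ee_pos: [0.4701, -0.1778, 0.2255]
tool_rot: [[0.436, 0.9, -0.0], [0.9, -0.436, -0.0], [-0.0, -0.0, -1.0]]
ft_force: [0.4, 0.4, -1.3]
grip_width: 0.0366
grasp_force: 0.0
[ 0.5438667  -0.02537966 -0.4501974 ]
[ 0.54313408 -0.02612602 -0.45175934]
shift [12.2 -0.6 59.6] turn [ 0. -0.  0.] clock 5.925 F [-0.5  1.  -0.6] tip [ 0.4707 -0.1768  0.1376] w 0.0366278543136912
```

View pics/w3.png

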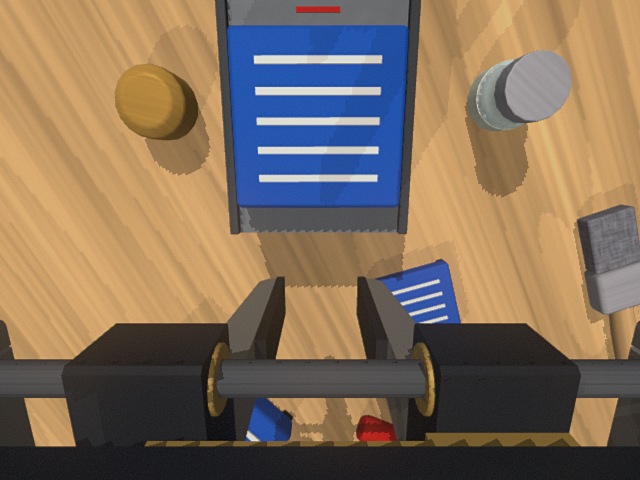

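The lid hasn't moved: its near face is at about row 207 and the fingers are behind it at row 277. The tab is flush, with its red stripe at (318,10). I'll go down, then push.

```bash
python3 -m inch '[{"gripper":0.4,"x":0,"y":0,"z":30,"rx":0,"ry":0,"rz":0},{"gripper":0.4,"x":0,"y":0,"z":52,"rx":0,"ry":0,"rz":0},{"gripper":0.4,"x":0,"y":0,"z":60,"rx":0,"ry":0,"rz":0},{"gripper":0.4,"x":10,"y":0,"z":60,"rx":0,"ry":0,"rz":0},{"gripper":0.4,"x":20,"y":0,"z":60,"rx":0,"ry":0,"rz":0},{"gripper":0.4,"x":28,"y":0,"z":60,"rx":0,"ry":0,"rz":0},{"gripper":0.4,"x":36,"y":0,"z":60,"rx":0,"ry":0,"rz":0},{"gripper":0.4,"x":44,"y":0,"z":60,"rx":0,"ry":0,"rz":0}]'; python3 go.py '[0,-10,78]'
```

```text
clock: 6.92
ee_pos: [0.4903, -0.1365, 0.1661]
tool_rot: [[0.434, 0.901, 0.001], [0.901, -0.434, -0.0], [-0.0, 0.001, -1.0]]
ft_force: [-1.9, -3.4, 2.9]
grip_width: 0.0367
grasp_force: 1.6
shift [ 1.124e+02 -3.000e-01  1.000e-01] turn [0.  0.  0.2] clock 6.925 F [-1.9 -3.4  2.9] tip [ 0.4903 -0.1365  0.0781] w 0.03666638671282477
```

Contact is made at about 4 N. I'll keep pushing.

```bash
python3 -m inch '[{"gripper":0.4,"x":10,"y":0,"z":0,"rx":0,"ry":0,"rz":0},{"gripper":0.4,"x":22,"y":0,"z":0,"rx":0,"ry":0,"rz":0},{"gripper":0.4,"x":34,"y":0,"z":0,"rx":0,"ry":0,"rz":0},{"gripper":0.4,"x":46,"y":0,"z":0,"rx":0,"ry":0,"rz":0},{"gripper":0.4,"x":58,"y":0,"z":0,"rx":0,"ry":0,"rz":0}]'|egrep 'clock|ft|ee'
python3 -m inch '[{"gripper":0.4,"x":12,"y":0,"z":0,"rx":0,"ry":0,"rz":0},{"gripper":0.4,"x":24,"y":0,"z":0,"rx":0,"ry":0,"rz":0},{"gripper":0.4,"x":36,"y":0,"z":0,"rx":0,"ry":0,"rz":0},{"gripper":0.4,"x":46,"y":0,"z":0,"rx":0,"ry":0,"rz":0},{"gripper":0.4,"x":53,"y":0,"z":0,"rx":0,"ry":0,"rz":0},{"gripper":0.4,"x":53,"y":0,"z":0,"rx":0,"ry":0,"rz":0}]'|egrep 'clock|ft|ee'; python3 go.py '[0,-10,78]'
```

```text
clock: 7.55
ee_pos: [0.5154, -0.0837, 0.1657]
ft_force: [-1.2, -3.3, 2.8]
clock: 8.3
ee_pos: [0.5383, -0.0361, 0.1656]
ft_force: [0.4, 0.3, -0.1]
shift [ 1.1 -0.  -0.4] turn [-0.  -0.   0.2] clock 8.3 F [ 0.4  0.3 -0.1] tip [ 0.5383 -0.0361  0.0776] w 0.036437168840947734
```

Now back off a little, lift straight up, move clear and look.

```bash
python3 -m inch '[{"gripper":0.4,"x":-8,"y":0,"z":0,"rx":0,"ry":0,"rz":0},{"gripper":0.4,"x":-20,"y":0,"z":0,"rx":0,"ry":0,"rz":0},{"gripper":0.4,"x":-20,"y":0,"z":-30,"rx":0,"ry":0,"rz":0},{"gripper":0.4,"x":-20,"y":0,"z":-80,"rx":0,"ry":0,"rz":0},{"gripper":0.4,"x":-60,"y":0,"z":-125,"rx":0,"ry":0,"rz":0},{"gripper":0.4,"x":-100,"y":0,"z":-150,"rx":0,"ry":0,"rz":0},{"gripper":0.4,"x":-110,"y":0,"z":-150,"rx":0,"ry":0,"rz":0},{"gripper":0.4,"x":-110,"y":0,"z":-150,"rx":0,"ry":0,"rz":0}]'|egrep 'clock|ft|ee'
python3 - <<'E'
from station import imaging
import cv2
c=imaging.capture("wrist")["frame"][:300,120:520,::-1]
d=imaging.capture("scene")["frame"][170:350,140:400,::-1]
r=lambda i:cv2.resize(i,(400,int(400*i.shape[0]/i.shape[1])),interpolation=cv2.INTER_CUBIC)
c,d=r(c),r(d); h=min(len(c),len(d)); cv2.imwrite("pics/w4.png",cv2.hconcat([c[:h],d[:h]]))
E
```

```text
clock: 9.3
ee_pos: [0.4896, -0.1364, 0.3149]
ft_force: [0.6, 0.6, -0.3]
```

View pics/w4.png

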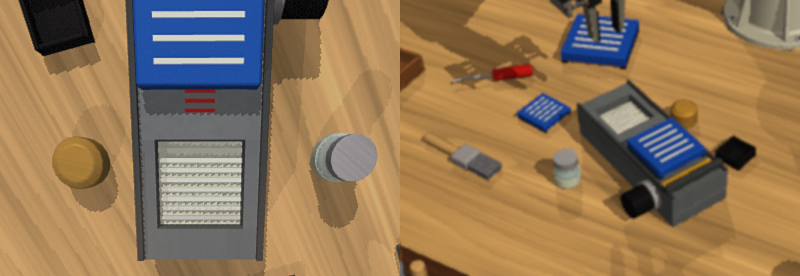

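The filter opening is fully uncovered (centred near (200,183)), the lid lies flat between the rails short of the stop, and the tab is flush. Nothing else has moved.

```bash
python3 -c "
from station import arm; print(arm.job_done())"
```

```text
the job is handed in; nothing more can be done
None
```

The job is handed in: the tab is pressed fully in, and the lid lies flat between the rails on the parking deck with the filter opening wholly uncovered. In the last pictures nothing else on the bench had moved.

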